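# Preset the dry-air valve of the showcase

## Task

This globe valve feeds dry air to the showcase: wind its handwheel clockwise by the upright revolving handle until the valve is shut against its stop, then back it off exactly two full turns. Finish with the wheel standing still there and the fingers still gripping the handle, because I am going to tighten the gland nut and the wheel must not turn with it. Leave the lever valve and the things lying around the line as they are.

Things in the scene. Friction and masses are not known exactly. Their poses are not given: they have to be found in the camera images.
- valve_wheel (a joint): opening of the globe valve, rad: 0 = shut on its rigid stop; grows counter-clockwise seen from above, 6.283 per turn (two turns = 12.566); starts 0.6 to 1.9 turns open, could open to 4. Turning takes a steady 0.25 N m (5 N at the handle); it stays where left. The stem rises 3 mm per turn as it opens, wheel and handle with it
- wheel_centre (a point): centre of the handwheel (aluminium, three spokes, 124 mm over the rim, level), on the vertical stem's axis in the mid-plane of the 14 mm thick rim; 155 mm above the counter when shut. The hub nut reaches 13 mm above this point
- crank_handle: the black revolving handle upright on the wheel's rim: a round grip 22 mm in diameter, 66 mm tall, free to turn on its own pin, so it can be wound round without turning the hand. Origin at its lower end, 12 mm above the rim's mid-plane; axis vertical, 55 mm from the wheel's axis. With the valve shut it is towards the lever valve
- handle_mid (a point): point on the handle's axis 36 mm above its lower end, 30 mm below its top: where to grip, about 203 mm above the counter when shut. Nothing else around the wheel reaches higher than 180 mm
- line_mid (a point): middle of the copper air line, at counter level under the globe valve. The line stands on a fixed dark steel plate 460 mm long (its own y) by 100 mm wide; the lever valve sits towards its +y, the pressure gauge towards its -y (top of the gauge about 150 mm high)
- lever_valve (a joint): lever of the ball valve beside the globe valve, rad: 0 = in line with the pipe (open), grows as it turns clockwise to 1.57. A flat steel lever, 85 mm long, 110 mm above the counter. To be left alone
- brass_vase: loose brass vase, 80 mm wide, 130 mm tall, origin under its centre. To be left alone
- green_dish: loose footed green glass dish, 100 mm wide, 64 mm tall, origin under its centre. To be left alone
- album: loose black banknote album lying flat, 150 x 206 x 36 mm, origin under its centre. To be left alone
- spanner: loose steel spanner lying flat, 160 mm long, for the gland nut; not needed for this job. To be left alone

How it is judged:
By the outcome, as a careful person would: the job done as asked, in the order asked, and still so for the second after the job is handed in, while the arm keeps its last pose, push and grip.
It also fails if it takes over 64 s, if anything falls off the work surface, if the arm or the gripper's body presses on something with over 40 N, if the wrist force passes 120 N, or if a joint passes its speed limit or range.

## Robot

A 7-joint arm with a two-finger parallel gripper is mounted at the origin on the work surface. World frame = base frame: x ahead of the robot, y to its left, z up, the work surface at z = 0. Lengths are in m, angles in rad, forces in N, time in s.
With the tool pointing down it reaches from about 0.425 to 0.875 m from the base axis. Payload 4.7 kg.
Tool frame: the origin (TCP) lies at the very end of the fingers, on their centre line; the grasp point (between the pads) lies 19 mm behind it; x points along the fingers, z is the direction in which the jaws open and shut, and the axes are right-handed (so a half turn about x gives the same grasp; the last joint's range is limited). The gripper opens to 87 mm and grips with 3 to 60 N. Pads are 19 mm wide; open, the fingers measure 117 mm over their backs; the gripper's body (75 mm by 190 mm) begins 51 mm behind the grasp point.
Start: joints at [-1.298, 0.321, -0.07, 1.45, 0.023, 1.371, -0.057], TCP at [0.166, 0.628, 0.223] pointing down, gripper open.
Joint ranges: [-2.86, 2.86], [-0.3, 2.09], [-1.38, 1.24], [0.06, 2.45], [-1.56, 4.7], [0.09, 2.05], [-2.69, 2.69]. Speed limits (rad/s): [2.57, 2.57, 3.14, 3.14, 3.14, 3.14, 3.14].

## Interface

Orientations are given as a rotation vector (axis times angle).
In Python, from bench import * gives the robot as it stands.
- The arm moves only by the shell command python3 -m handwheel 'ROWS' [OPENING] [FORCE]. ROWS is JSON, a list of rows, each an object with "xyz": the shift along the world's x, y, z in cm, a list of three; "angular": the turn, a rotation vector about the world's x, y, z in degrees, a list of three. A call has 1 to 5 rows; each row shifts and turns the pose as measured when the row begins; what a row does not reach is not made up. A row lasts 1/12 s, in which the tool goes at most 41.7 mm and 7.16 degrees, less where a joint would pass 70% of its speed; a pose out of reach is approached as far as the arm can. A call with a gripper value outside its range is refused whole. OPENING is the finger opening in cm, from 0 to 8.7, set as the call begins (- or left out, the last holds). The fingers move at their own pace and stop on an object; FORCE is the grip in N (left out, the last holds). Time passes only in rows, so rows that do not move let the fingers close. It gives the time, the measured TCP pose, the force and the opening at its end, in the units of the state.
- get_state(): the state, without advancing time (a new reading comes with each control period).
- get_image(name): name is "scene" or "top" or "wrist"; returns a dict with "pixels" (384x512x3 uint8, blue, green, red), "K" (3x3 intrinsics, pixels), "dist" ([k1, k2, p1, p2, k3] as OpenCV has them; the pictures are not rectified), "cam_to_world" (4x4, takes a point from camera to world coordinates). Camera axes: x right, y down, z forward; pixel columns grow to the right and rows downward; lengths in m; the calibration is good to about 2 mm. A picture is of the moment at which its call begins. There is no depth.
- close_job(): hands the job in, once; it reports no verdict.
The state is a dict: "time": time; "joint_positions": joint angles; "qd": joint speeds; "joint_torque": joint torques, N m; "position": TCP position; "tool_rot": TCP orientation; "ft_force": force on the tool from outside, world axes, zero at the start; "torque": the same for the moment, N m; "grip_width": opening from 0.0 (shut) to 1.0 (fully open).
Only numpy, scipy, OpenCV 4.12 (cv2) and the standard library are available. Lean on these libraries where they do the work, as an engineer would, in place of code of your own. Each camera call takes 0.05 s, during which the arm holds its last target.

## Working session

There is one attempt and no reset: what is moved stays moved. The work goes in short steps, Python scripts to look and compute and a shell command to move; the robot and the scene stay as the last step left them, time stands still between calls to the robot, and variables do not carry over. Pictures are saved under pics/ and viewed, and the job is handed in when it is done.

```bash
mkdir -p pics; ls; python3 - <<'E'
from bench import *
import cv2
print(get_state())
for n in ["scene","top","wrist"]:
    d=get_image(n); cv2.imwrite(f"pics/{n}0.png",d["pixels"]); print(n,d["K"],d["dist"],d["cam_to_world"])
E
```

```text
pics
{'time': 0.0, 'joint_positions': array([-1.29790621,  0.32179064, -0.07010778,  1.45169628,  0.02258476,
        1.37078069, -0.05691264]), 'qd': array([ 0.00043158, -0.00078384,  0.00104355,  0.00221195,  0.0016796 ,
       -0.0001792 ,  0.00115343]), 'joint_torque': array([-4.54745259e-04, -4.91271079e+01, -4.04367289e-01, -3.12540793e+01,
       -6.41605980e-02,  4.32964310e-02,  1.59189367e-04]), 'position': array([0.16622848, 0.62780744, 0.22147201]), 'tool_rot': array([-1.01772628,  1.32204662,  1.01570692]), 'ft_force': array([ 0.23167341, -0.04149106,  0.32168677]), 'torque': array([-0.0158106 ,  0.08934679, -0.01572152]), 'grip_width': 0.9974497686069564}
scene [[370.31872504   0.         254.43818233]
 [  0.         370.31872504 188.7645046 ]
 [  0.           0.           1.        ]] [-0.12153051  0.          0.          0.          0.        ] [[ 0.51863565  0.57008253 -0.63719932  1.11394566]
 [ 0.85489586 -0.35713858  0.37630454 -0.25621003]
 [-0.01304381 -0.73990401 -0.67258599  0.71341436]
 [ 0.          0.          0.          1.        ]]
top [[406.6638651    0.         261.70061216]
 [  0.         406.6638651  195.44167034]
 [  0.           0.           1.        ]] [-0.08242684  0.          0.          0.          0.        ] [[-0.06048532 -0.97734646  0.20281871  0.427919  ]
 [-0.99816314  0.05992459 -0.00891007  0.08768028]
 [-0.0034456  -0.20298509 -0.97917577  1.03262059]
 [ 0.          0.          0.          1.        ]]
wrist [[314.44276341   0.         260.15345323]
 [  0.         314.44276341 189.16079665]
 [  0.           0.           1.        ]] [-0.08247529  0.          0.          0.          0.        ] [[ 0.25496099  0.92183737  0.29190883  0.0862748 ]
 [ 0.96694721 -0.24218185 -0.07975621  0.65057484]
 [-0.00282723  0.30259514 -0.95311499  0.38243969]
 [ 0.          0.          0.          1.        ]]
```

View pics/scene0.png

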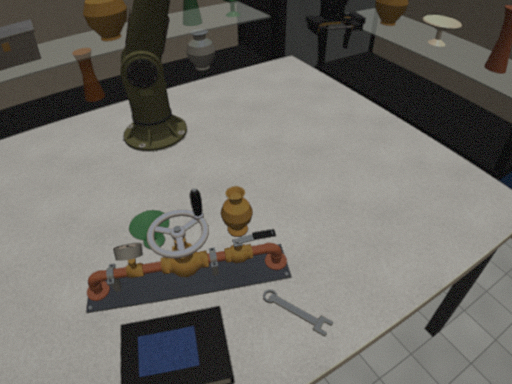

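View pics/top0.png

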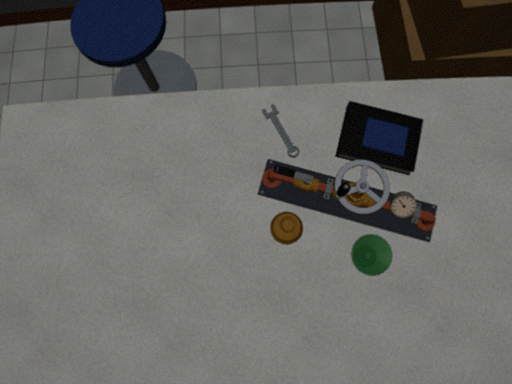

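View pics/wrist0.png

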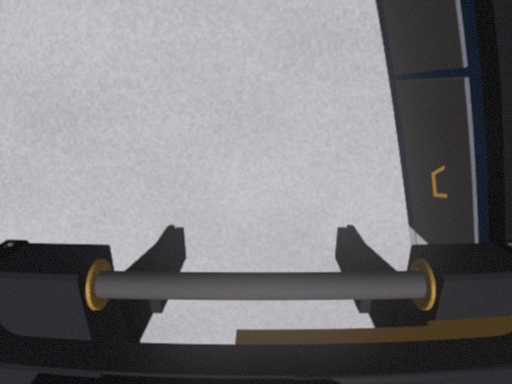

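The scene view shows the wheel at about (178,233), with the black handle at (197,203). In the top view the wheel is at (362,187) and the handle at about (344,188), with the lever valve to its left and the gauge to its right. I'll measure these next.

```bash
cat > h.py <<'E'
import numpy as np, cv2
def ray(d,uv):
    p=cv2.undistortPoints(np.array([[uv]],float),d["K"],np.array(d["dist"]))[0,0]
    T=d["cam_to_world"]; v=T[:3,:3]@np.r_[p,1]; return T[:3,3],v/np.linalg.norm(v)
def onz(d,uv,z):
    o,v=ray(d,uv); return o+v*(z-o[2])/v[2]
def tri(a,b):
    (o1,v1),(o2,v2)=a,b
    s=np.linalg.lstsq(np.c_[v1,-v2],o2-o1,rcond=None)[0]
    p,q=o1+s[0]*v1,o2+s[1]*v2
    return (p+q)/2,np.linalg.norm(p-q)
def proj(d,P):
    T=np.linalg.inv(d["cam_to_world"]); P=np.atleast_2d(P).astype(float)
    return cv2.projectPoints(P,cv2.Rodrigues(T[:3,:3])[0],T[:3,3],d["K"],np.array(d["dist"]))[0][:,0]
E
python3 - <<'E'
from bench import *
import cv2
for n,(x,y,w,h) in dict(scene=(80,170,220,150),top=(250,140,200,120)).items():
    im=get_image(n)["pixels"][y:y+h,x:x+w]; cv2.imwrite(f"pics/{n}1.png",cv2.resize(cv2.convertScaleAbs(im,alpha=1.5),None,fx=3.6,fy=3.6,interpolation=cv2.INTER_CUBIC))
E
```

```text
(no output)
```

View pics/scene1.png

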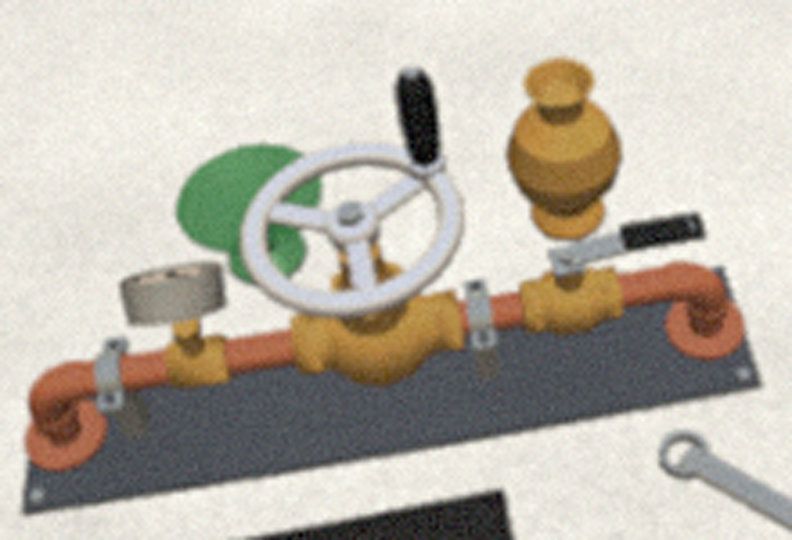

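View pics/top1.png

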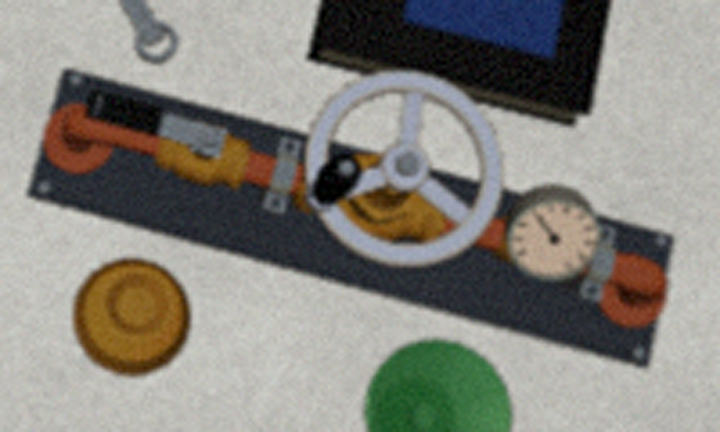

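```bash
python3 - <<'E'
from bench import *
from h import *
import cv2
s=get_image("scene");t=get_image("top")
S=lambda x,y:(x/3.6+80-.36,y/3.6+170-.36); T=lambda x,y:(x/3.6+250-.36,y/3.6+140-.36)
for nm,a,b in [("hubtop",S(349,212),T(407,163)),("htop",S(410,74),T(348,166)),("hmid",S(418,118),T(336,180)),("hbot",S(428,160),T(324,194))]:
    print(nm,tri(ray(s,a),ray(t,b)))
# rim outer ellipse in top
def bl(d,box,f,th):
    im=d["pixels"].astype(int); 
for d,box,n in [(s,(140,200,215,265),"s"),(t,(330,155,395,217),"t")]:
    x0,y0,x1,y1=box; im=d["pixels"][y0:y1,x0:x1]; h=cv2.cvtColor(im,cv2.COLOR_BGR2HSV)
    m=((im[...,0].astype(int)-im[...,2])>8)&(h[...,2]>110)
    m=m.astype(np.uint8)*255; m=cv2.morphologyEx(m,cv2.MORPH_CLOSE,np.ones((3,3)))
    c=max(cv2.findContours(m,cv2.RETR_EXTERNAL,cv2.CHAIN_APPROX_NONE)[0],key=cv2.contourArea)
    e=cv2.fitEllipse(cv2.convexHull(c)); print(n,e[0][0]+x0,e[0][1]+y0,e[1:],)
    cv2.imwrite(f"pics/m{n}.png",cv2.resize(m,None,fx=5,fy=5))
    p=(e[0][0]+x0,e[0][1]+y0)
    print(onz(d,p,.158)); 
    if n=="s": ps=p
print(tri(ray(s,ps),ray(t,p)))
# plate corners top
for c in [(68,70),(30,196),(648,364),(672,236)]: print(onz(t,T(*c),.005))
print(onz(t,T(206,133),.11),onz(t,T(100,110),.11))
E
```

```text
hubtop (array([ 0.61666192, -0.14239325,  0.16928948]), np.float64(0.00020622954988071032))
htop (array([ 0.6026003 , -0.09070456,  0.23582291]), np.float64(0.0008395448179453084))
hmid (array([ 0.60206742, -0.09026705,  0.20229925]), np.float64(0.0009964464582204896))
hbot (array([ 0.60138255, -0.08898039,  0.16758252]), np.float64(0.002230883715534312))
s 185.2220344543457 241.46831893920898 ((18.377187728881836, 51.402488708496094), 61.53364944458008)
[ 0.64658129 -0.13867586  0.158     ]
t 362.1495132446289 185.97399711608887 ((50.25132369995117, 53.1453971862793), 122.71622467041016)
[ 0.61684768 -0.14381326  0.158     ]
(array([ 0.6244934 , -0.14150064,  0.13703958]), np.float64(0.016701535616754075))
[0.73718712 0.05448802 0.005     ]
[0.64493441 0.08772089 0.005     ]
[ 0.49634954 -0.34324857  0.005     ]
[ 0.58703861 -0.3740639   0.005     ]
[ 0.6575605  -0.02898632  0.11      ] [0.67719065 0.03878924 0.11      ]
```

```bash
python3 - <<'E'
from bench import *
from scipy.spatial.transform import Rotation as R
print(R.from_rotvec(get_state()["tool_rot"]).as_matrix())
E
```

```text
[[-2.72496087e-05 -9.66701514e-01  2.55906588e-01]
 [-3.98199053e-04  2.55906578e-01  9.66701435e-01]
 [-9.99999920e-01 -7.55595253e-05 -3.91912982e-04]]
```

```bash
python3 -m handwheel '[{"xyz":[2.8,-2,1],"angular":[0,0,-5]},{"xyz":[2.8,-2,1],"angular":[0,0,-5]},{"xyz":[2.8,-2,1],"angular":[0,0,-5]},{"xyz":[2.8,-2,1],"angular":[0,0,-5]},{"xyz":[2.8,-2,1],"angular":[0,0,-5]}]' 8.7 40
```

```text
time: 0.77
position: [0.297, 0.5286, 0.2695]
tool_rot: [-0.684, 1.469, 0.69]
ft_force: [0.5, 0.8, 0.6]
grip_width: 0.998
```

```bash
python3 -m handwheel '[{"xyz":[2.2,-2.9,0],"angular":[0,0,-5]},{"xyz":[2.2,-2.9,0],"angular":[0,0,-5]},{"xyz":[2.2,-2.9,0],"angular":[0,0,-5]},{"xyz":[2.2,-2.9,0],"angular":[0,0,-5]},{"xyz":[2.2,-2.9,0],"angular":[0,0,-5]}]'
```

```text
time: 1.18
position: [0.4135, 0.3786, 0.2732]
tool_rot: [-0.322, 1.547, 0.338]
ft_force: [1.1, 0.0, -0.0]
grip_width: 1.0
```

```bash
python3 -m handwheel '[{"xyz":[1.8,-3.6,0],"angular":[0,0,-4]},{"xyz":[1.8,-3.6,0],"angular":[0,0,-4]},{"xyz":[1.8,-3.6,0],"angular":[0,0,-4]},{"xyz":[1.8,-3.6,0],"angular":[0,0,-4]},{"xyz":[1.8,-3.6,0],"angular":[0,0,-4]}]'
```

```text
time: 1.6
position: [0.5062, 0.1921, 0.2742]
tool_rot: [-0.033, 1.567, 0.052]
ft_force: [0.7, 0.2, -0.6]
grip_width: 0.999
```

```bash
python3 -m handwheel '[{"xyz":[1.5,-3.6,0],"angular":[0,0,-4]},{"xyz":[1.5,-3.6,0],"angular":[0,0,-4]},{"xyz":[1.5,-3.6,0],"angular":[0,0,-4]},{"xyz":[1.5,-3.6,0],"angular":[0,0,-4]},{"xyz":[1.5,-3.6,0],"angular":[0,0,-4]}]'; python3 - <<'E'
from bench import *
from scipy.spatial.transform import Rotation as R
import numpy as np
s=get_state();m=R.from_rotvec(s["tool_rot"]).as_matrix()
print(m.round(3),np.degrees(np.arctan2(m[1,2],m[0,2])),s["position"],s["joint_positions"])
E
```

```text
time: 2.02
position: [0.5836, 0.0024, 0.276]
tool_rot: [0.256, 1.547, -0.233]
ft_force: [0.3, -0.0, 0.3]
grip_width: 0.996
[[ 0.012  0.307  0.952]
 [ 0.013  0.951 -0.307]
 [-1.     0.016  0.007]] -17.901662984261833 [0.58364771 0.00242203 0.27600336] [-0.56638605  0.16016923  0.59642016  1.57063162 -0.10399991  1.42744398
 -0.2745115 ]
```

```bash
python3 -m handwheel '[{"xyz":[0.6,-3.4,0],"angular":[0.7,-0.3,-1]},{"xyz":[0.7,-3.4,0],"angular":[0,0,0]},{"xyz":[0.4,-2.0,0],"angular":[0,0,0]},{"xyz":[0,0,0],"angular":[0,0,0]}]'; python3 - <<'E'
from bench import *
from scipy.spatial.transform import Rotation as R
import numpy as np,cv2
s=get_state();m=R.from_rotvec(s["tool_rot"]).as_matrix()
print(m.round(3),s["position"])
cv2.imwrite("pics/w2.png",get_image("wrist")["pixels"])
E
```

```text
time: 2.35
position: [0.6016, -0.1017, 0.2768]
tool_rot: [0.289, 1.536, -0.255]
ft_force: [-0.6, -0.7, -0.3]
grip_width: 1.001
[[ 0.021  0.34   0.94 ]
 [ 0.018  0.94  -0.341]
 [-1.     0.024  0.013]] [ 0.60160216 -0.1016833   0.27678667]
```

View pics/w2.png

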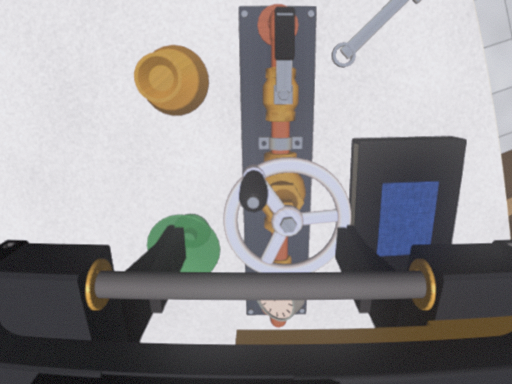

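The wrist view shows the handle top at about (254,204), close to midway between the fingers (x of about 260), and the hub at (289,222). I'll check these against the earlier measurement.

```bash
python3 - <<'E'
from bench import *
from h import *
w=get_image("wrist")
print(onz(w,(253.5,204),.236),onz(w,(255.5,172),.172),onz(w,(289,222),.170))
print(proj(w,[[.602,-.090,.236],[.602,-.09,.172],[.6168,-.1425,.170]]), get_state()["position"])
E
python3 -m handwheel '[{"xyz":[0.1,1.1,-1],"angular":[-1,1.2,0]},{"xyz":[0,0,-1],"angular":[0,0,0]}]'
```

```text
[ 0.60181844 -0.08818163  0.236     ] [ 0.60562107 -0.08149593  0.172     ] [ 0.61833459 -0.13696249  0.17      ]
[[254.66196029 206.27353696]
 [254.94267085 182.2182579 ]
 [289.29463493 227.72724844]] [ 0.60169839 -0.0964535   0.27661556]
time: 2.62
position: [0.6039, -0.0819, 0.2582]
tool_rot: [0.272, 1.553, -0.26]
ft_force: [0.4, 2.5, 0.6]
grip_width: 0.999
```

```bash
python3 -m handwheel '[{"xyz":[-0.1,-0.7,-1],"angular":[0,0,0]},{"xyz":[0,0,-2],"angular":[0,0,0]},{"xyz":[0,0,-2],"angular":[0,0,0]},{"xyz":[0,0,-1],"angular":[0,0,0]},{"xyz":[0,0,0],"angular":[0,0,0]}]'; python3 - <<'E'
from bench import *
from scipy.spatial.transform import Rotation as R
import cv2
s=get_state();m=R.from_rotvec(s["tool_rot"]).as_matrix()
print(m.round(3),s["position"],s["ft_force"])
cv2.imwrite("pics/w3.png",get_image("wrist")["pixels"]);cv2.imwrite("pics/t3.png",cv2.resize(get_image("scene")["pixels"][150:300,100:300],None,fx=4,fy=4))
E
```

```text
time: 3.03
position: [0.601, -0.0824, 0.1919]
tool_rot: [0.265, 1.557, -0.247]
ft_force: [-0.1, 0.0, 0.2]
grip_width: 1.0
[[ 0.001  0.321  0.947]
 [ 0.011  0.947 -0.321]
 [-1.     0.011 -0.003]] [ 0.60102643 -0.08244864  0.19194233] [-0.10408221  0.032895    0.17231276]
```

View pics/w3.png

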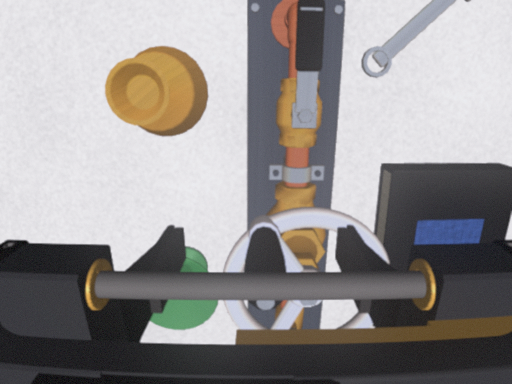

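View pics/t3.png

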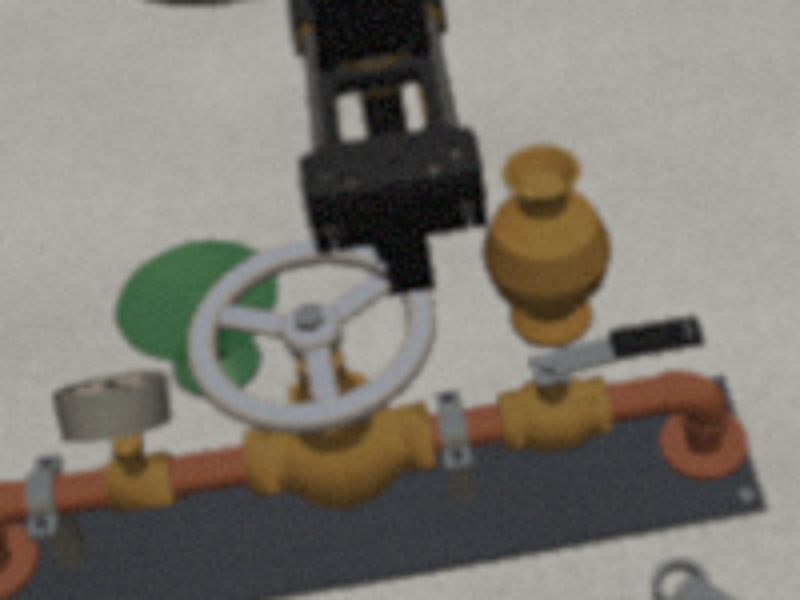

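The handle is between the open fingers, at (262,260) in the wrist view. The TCP sits about 7 mm high in y, so I'll centre it and then grip.

```bash
python3 -m handwheel '[{"xyz":[0.1,-0.7,-0.4],"angular":[0,0,0]},{"xyz":[0,0,0],"angular":[0,0,0]}]'; python3 -m handwheel '[{"xyz":[0,0,0],"angular":[0,0,0]},{"xyz":[0,0,0],"angular":[0,0,0]},{"xyz":[0,0,0],"angular":[0,0,0]},{"xyz":[0,0,0],"angular":[0,0,0]},{"xyz":[0,0,0],"angular":[0,0,0]}]' 0.5 45
```

```text
time: 3.3
position: [0.6044, -0.0905, 0.1921]
tool_rot: [0.265, 1.55, -0.246]
ft_force: [-0.3, -1.2, -0.4]
grip_width: 0.997
time: 3.72
position: [0.6063, -0.092, 0.1952]
tool_rot: [0.266, 1.545, -0.247]
ft_force: [0.3, -0.4, 0.3]
grip_width: 0.709
```

```bash
python3 -m handwheel '[{"xyz":[0,0,0],"angular":[0,0,0]},{"xyz":[0,0,0],"angular":[0,0,0]},{"xyz":[0,0,0],"angular":[0,0,0]},{"xyz":[0,0,0],"angular":[0,0,0]},{"xyz":[0,0,0],"angular":[0,0,0]}]'
```

```text
time: 4.13
position: [0.6054, -0.0912, 0.1953]
tool_rot: [0.267, 1.547, -0.245]
ft_force: [-5.8, 2.7, 4.2]
grip_width: 0.325
```

```bash
python3 -m handwheel '[{"xyz":[0,0,-0.3],"angular":[0,0,0]},{"xyz":[0,0,-0.2],"angular":[0,0,0]},{"xyz":[0,0,0],"angular":[0,0,0]},{"xyz":[0,0,0],"angular":[0,0,0]}]'; python3 - <<'E'
from bench import *
from scipy.spatial.transform import Rotation as R
import cv2
s=get_state();m=R.from_rotvec(s["tool_rot"]).as_matrix()
print(m.round(3),s["position"],s["ft_force"],s["grip_width"]*87)
cv2.imwrite("pics/w4.png",get_image("wrist")["pixels"]);cv2.imwrite("pics/t4.png",cv2.resize(get_image("top")["pixels"][130:250,270:430],None,fx=4,fy=4))
E
```

```text
time: 4.47
position: [0.6038, -0.0904, 0.1931]
tool_rot: [0.268, 1.551, -0.243]
ft_force: [-0.6, -0.7, -2.1]
grip_width: 0.244
[[ 0.008  0.32   0.947]
 [ 0.014  0.947 -0.32 ]
 [-1.     0.016  0.003]] [ 0.60379447 -0.09037843  0.19314835] [-0.57867643 -0.668242   -2.08491491] 21.19011949688207
```

View pics/w4.png

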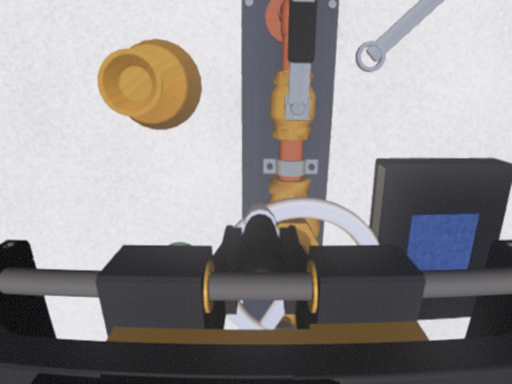

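View pics/t4.png

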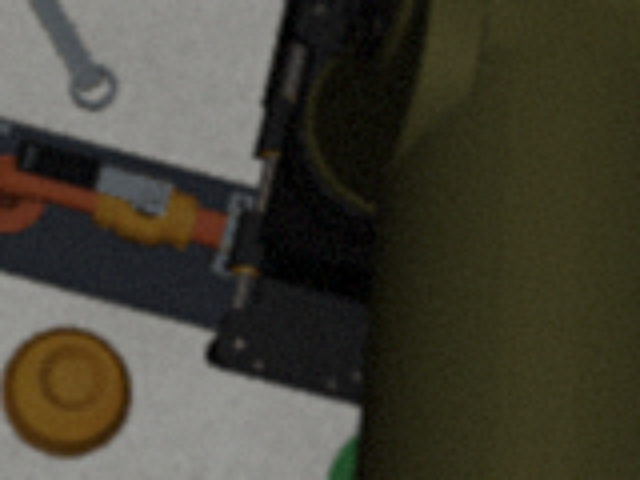

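Gripped: the opening is 21.2 mm and the pads are on the handle. Next I'll wind clockwise. The helper works out the size of the next rows from the measured pose.

```bash
cat > nx.py <<'E'
import sys,numpy as np,json,os
from bench import *
from scipy.spatial.transform import Rotation as R
from scipy.optimize import least_squares
step=float(sys.argv[1]); s=get_state(); p=s["position"]; m=R.from_rotvec(s["tool_rot"]).as_matrix()
L=json.load(open("log.json")) if os.path.exists("log.json") else []
L.append([float(s["time"])]+list(map(float,p))); json.dump(L,open("log.json","w"))
c=np.array([.617,-.1425]); A=np.array(L)
if len(A)>5:
    f=least_squares(lambda q:np.hypot(A[:,1]-q[0],A[:,2]-q[1])-.055,c); print("fit c",f.x.round(4),"rms mm",1e3*np.sqrt(np.mean(f.fun**2)))
    c=f.x
d=p[:2]-c; a=np.degrees(np.arctan2(d[1],d[0]))
print("ang %.1f above-shut(70.8) %.1f r %.1f z %.1f F"%(a,(a-70.8)%360,1e3*np.hypot(*d),1e3*p[2]),s["ft_force"].round(1),"jaw %.1f tilt"%np.degrees(np.arctan2(m[1,2],m[0,2])),np.degrees([-m[1,0],m[0,0]]).round(1),"grip %.1f"%(s["grip_width"]*87),"q",s["joint_positions"].round(2))
q=p[:2].copy();out=[]
for i in range(1,6):
    t=np.radians(a+step*i); n=c+.055*np.array([np.cos(t),np.sin(t)]); out.append(((n-q)*100).round(2).tolist()); q=n
print(out)
E
python3 nx.py -10
```

```text
ang 104.1 above-shut(70.8) 33.3 r 53.9 z 192.9 F [-1.1  0.1  1. ] jaw -18.7 tilt [-0.8  0.4] grip 21.1 q [-0.42  0.28  0.65  1.62 -0.19  1.29 -0.07]
[[0.92, 0.26], [0.96, -0.02], [0.94, -0.18], [0.9, -0.34], [0.82, -0.49]]
```

```bash
python3 -m handwheel '[{"xyz":[0.92,0.16,0],"angular":[-0.8,0.4,0]},{"xyz":[0.96,-0.02,0],"angular":[0,0,0]},{"xyz":[0.94,-0.18,0],"angular":[0,0,0]},{"xyz":[0.9,-0.34,0],"angular":[0,0,0]},{"xyz":[0.82,-0.49,0],"angular":[0,0,0]}]'; python3 nx.py -14
```

```text
time: 4.98
position: [0.644, -0.0962, 0.1918]
tool_rot: [0.26, 1.572, -0.251]
ft_force: [-5.3, 1.5, 3.1]
grip_width: 0.24
ang 59.8 above-shut(70.8) 349.0 r 53.6 z 191.8 F [-5.3  1.5  3.1] jaw -18.6 tilt [-0.5 -0.9] grip 20.9 q [-0.37  0.4   0.64  1.5  -0.24  1.35 -0.04]
[[1.14, -0.69], [0.84, -1.04], [0.56, -1.22], [0.25, -1.32], [-0.07, -1.34]]
```

```bash
python3 -m handwheel '[{"xyz":[1.14,-0.72,0],"angular":[0,-0.9,0]},{"xyz":[0.88,-1.0,0],"angular":[0,0,0]},{"xyz":[0.6,-1.2,0],"angular":[0,0,0]},{"xyz":[0.3,-1.3,0],"angular":[0,0,0]},{"xyz":[0,-1.34,0],"angular":[0,0,0]}]'; python3 nx.py -14
```

```text
time: 5.4
position: [0.6715, -0.1447, 0.1912]
tool_rot: [0.265, 1.574, -0.233]
ft_force: [-3.6, 5.1, 2.8]
grip_width: 0.246
ang -2.4 above-shut(70.8) 286.8 r 54.6 z 191.2 F [-3.6  5.1  2.8] jaw -18.1 tilt [-1.3 -0.8] grip 21.4 q [-0.26  0.48  0.64  1.39 -0.3   1.38  0.06]
[[-0.17, -1.32], [-0.53, -1.23], [-0.81, -1.07], [-1.05, -0.84], [-1.22, -0.56]]
```

```bash
python3 -m handwheel '[{"xyz":[-0.15,-1.32,0],"angular":[-1.3,-0.8,0]},{"xyz":[-0.48,-1.25,0],"angular":[0,0,0]},{"xyz":[-0.75,-1.1,0],"angular":[0,0,0]},{"xyz":[-1.0,-0.88,0],"angular":[0,0,0]},{"xyz":[-1.18,-0.62,0],"angular":[0,0,0]}]'; python3 nx.py -14
```

```text
time: 5.82
position: [0.6477, -0.1879, 0.1929]
tool_rot: [0.25, 1.538, -0.228]
ft_force: [8.7, 0.1, -3.8]
grip_width: 0.245
ang -55.9 above-shut(70.8) 233.3 r 54.8 z 192.9 F [ 8.7  0.1 -3.8] jaw -17.5 tilt [-0.6  1.2] grip 21.3 q [-0.23  0.42  0.65  1.46 -0.28  1.33  0.14]
[[-1.18, -0.63], [-1.31, -0.3], [-1.34, 0.02], [-1.3, 0.35], [-1.17, 0.65]]
```

```bash
python3 -m handwheel '[{"xyz":[-1.2,-0.66,0],"angular":[0,1.2,0]},{"xyz":[-1.32,-0.35,0],"angular":[0,0,0]},{"xyz":[-1.36,-0.05,0],"angular":[0,0,0]},{"xyz":[-1.34,0.27,0],"angular":[0,0,0]},{"xyz":[-1.22,0.57,0],"angular":[0,0,0]}]'; python3 nx.py -14
```

```text
time: 6.23
position: [0.5936, -0.1943, 0.192]
tool_rot: [0.243, 1.53, -0.235]
ft_force: [4.3, -3.7, -3.6]
grip_width: 0.243
ang -114.3 above-shut(70.8) 174.9 r 56.8 z 192.0 F [ 4.3 -3.7 -3.6] jaw -17.5 tilt [-0.1  1.6] grip 21.1 q [-0.27  0.3   0.68  1.61 -0.21  1.27  0.13]
[[-1.07, 0.87], [-0.94, 0.95], [-0.68, 1.15], [-0.38, 1.28], [-0.06, 1.34]]
```

```bash
python3 -m handwheel '[{"xyz":[-1.15,0.75,0],"angular":[0,1.6,0]},{"xyz":[-0.96,0.93,0],"angular":[0,0,0]},{"xyz":[-0.74,1.12,0],"angular":[0,0,0]},{"xyz":[-0.45,1.26,0],"angular":[0,0,0]},{"xyz":[-0.14,1.34,0],"angular":[0,0,0]}]'; python3 nx.py -14
```

```text
time: 6.65
position: [0.5612, -0.1519, 0.191]
tool_rot: [0.237, 1.539, -0.259]
ft_force: [-0.4, -5.7, -0.6]
grip_width: 0.247
fit c [ 0.6159 -0.1437] rms mm 0.40079800521820624
ang -171.4 above-shut(70.8) 117.8 r 55.3 z 191.0 F [-0.4 -5.7 -0.6] jaw -18.1 tilt [1.  0.8] grip 21.5 q [-0.38  0.2   0.67  1.71 -0.12  1.26  0.  ]
[[-0.0, 1.34], [0.29, 1.31], [0.6, 1.2], [0.87, 1.02], [1.09, 0.78]]
```

```bash
python3 -m handwheel '[{"xyz":[0,1.34,0],"angular":[1,0.8,0]},{"xyz":[0.27,1.31,0],"angular":[0,0,0]},{"xyz":[0.55,1.22,0],"angular":[0,0,0]},{"xyz":[0.8,1.07,0],"angular":[0,0,0]},{"xyz":[1.02,0.86,0],"angular":[0,0,0]}]'; python3 nx.py -8
```

```text
time: 7.07
position: [0.5788, -0.1035, 0.1903]
tool_rot: [0.251, 1.569, -0.266]
ft_force: [-8.2, 0.4, 5.6]
grip_width: 0.243
fit c [ 0.616  -0.1437] rms mm 0.3848493616599631
ang 132.7 above-shut(70.8) 61.9 r 54.8 z 190.3 F [-8.2  0.4  5.6] jaw -18.8 tilt [ 0.4 -0.9] grip 21.2 q [-0.42  0.25  0.64  1.66 -0.14  1.3  -0.08]
[[0.58, 0.5], [0.66, 0.39], [0.71, 0.3], [0.74, 0.2], [0.76, 0.09]]
```

```bash
python3 -m handwheel '[{"xyz":[0.58,0.48,0],"angular":[0.4,-0.9,0]},{"xyz":[0.66,0.39,0],"angular":[0,0,0]},{"xyz":[0.71,0.3,0],"angular":[0,0,0]},{"xyz":[0.74,0.2,0],"angular":[0,0,0]},{"xyz":[0.6,0.1,0],"angular":[0,0,0]}]'; python3 nx.py -4
```

```text
time: 7.48
position: [0.6076, -0.0895, 0.1896]
tool_rot: [0.26, 1.568, -0.26]
ft_force: [-5.3, -0.4, 3.8]
grip_width: 0.244
fit c [ 0.616  -0.1437] rms mm 0.3611786757983931
ang 98.8 above-shut(70.8) 28.0 r 54.9 z 189.6 F [-5.3 -0.4  3.8] jaw -19.0 tilt [-0.1 -0.7] grip 21.2 q [-0.41  0.31  0.63  1.6  -0.18  1.31 -0.08]
[[0.38, 0.05], [0.38, 0.02], [0.38, -0.01], [0.38, -0.03], [0.38, -0.06]]
```

```bash
python3 -m handwheel '[{"xyz":[0.4,0.04,0],"angular":[0,-0.7,0]},{"xyz":[0.4,0.02,0],"angular":[0,0,0]},{"xyz":[0.4,-0.01,0],"angular":[0,0,0]},{"xyz":[0.4,-0.04,0],"angular":[0,0,0]},{"xyz":[0.3,-0.06,0],"angular":[0,0,0]}]'; python3 nx.py -3
```

```text
time: 7.9
position: [0.6256, -0.0897, 0.1894]
tool_rot: [0.264, 1.56, -0.257]
ft_force: [-4.9, 1.5, 3.5]
grip_width: 0.235
fit c [ 0.6159 -0.1438] rms mm 0.3427353954756163
ang 79.8 above-shut(70.8) 9.0 r 54.9 z 189.4 F [-4.9  1.5  3.5] jaw -19.0 tilt [-0.3 -0.2] grip 20.5 q [-0.39  0.34  0.63  1.56 -0.21  1.31 -0.07]
[[0.28, -0.05], [0.28, -0.07], [0.27, -0.09], [0.27, -0.1], [0.26, -0.12]]
```

```bash
python3 -m handwheel '[{"xyz":[0.28,-0.06,0],"angular":[0,0,0]},{"xyz":[0.25,-0.07,0],"angular":[0,0,0]},{"xyz":[0.2,-0.07,0],"angular":[0,0,0]}]'; python3 nx.py -3
```

```text
time: 8.15
position: [0.6334, -0.0917, 0.1892]
tool_rot: [0.265, 1.56, -0.256]
ft_force: [-4.2, 0.7, 2.9]
grip_width: 0.241
fit c [ 0.6159 -0.1438] rms mm 0.32604077167166634
ang 71.5 above-shut(70.8) 0.7 r 54.9 z 189.2 F [-4.2  0.7  2.9] jaw -19.0 tilt [-0.4 -0.3] grip 20.9 q [-0.38  0.36  0.62  1.54 -0.22  1.32 -0.06]
[[0.27, -0.09], [0.26, -0.11], [0.26, -0.13], [0.25, -0.14], [0.24, -0.15]]
```

```bash
python3 -m handwheel '[{"xyz":[0.24,-0.08,0],"angular":[0,0,0]},{"xyz":[0.24,-0.09,0],"angular":[0,0,0]}]'; python3 nx.py -3;  python3 -m handwheel '[{"xyz":[0.24,-0.09,0],"angular":[0,0,0]},{"xyz":[0.24,-0.1,0],"angular":[0,0,0]}]'; python3 nx.py -3
```

```text
time: 8.32
position: [0.6362, -0.0925, 0.1889]
tool_rot: [0.266, 1.567, -0.255]
ft_force: [-12.4, 3.4, 8.0]
grip_width: 0.242
fit c [ 0.616  -0.1438] rms mm 0.3134613452960483
ang 68.4 above-shut(70.8) 357.6 r 55.1 z 188.9 F [-12.4   3.4   8. ] jaw -19.0 tilt [-0.5 -0.6] grip 21.1 q [-0.38  0.37  0.62  1.53 -0.23  1.33 -0.06]
[[0.26, -0.12], [0.26, -0.13], [0.25, -0.14], [0.24, -0.15], [0.24, -0.17]]
time: 8.48
position: [0.6366, -0.0926, 0.1888]
tool_rot: [0.267, 1.579, -0.253]
ft_force: [-11.4, 3.0, 8.5]
grip_width: 0.241
fit c [ 0.616  -0.1437] rms mm 0.30545915184220324
ang 68.1 above-shut(70.8) 357.3 r 55.2 z 188.8 F [-11.4   3.    8.5] jaw -18.9 tilt [-0.7 -1.3] grip 21.0 q [-0.37  0.38  0.62  1.51 -0.23  1.34 -0.05]
[[0.26, -0.13], [0.26, -0.13], [0.25, -0.14], [0.24, -0.15], [0.23, -0.17]]
```

```bash
sed -i 's/^c=np/g=p-.019*m[:,0]; print("grasp pt",g.round(4))\nc=np/' nx.py; cat >> nx.py <<'E'
dg=g[:2]-c; print("grasp ang %.2f r %.1f"%(np.degrees(np.arctan2(dg[1],dg[0])),1e3*np.hypot(*dg)))
E
python3 -m handwheel '[{"xyz":[0.6,-0.2,0],"angular":[-0.7,-1.3,0]},{"xyz":[0.6,-0.2,0],"angular":[-0.3,-0.6,0]}]'; python3 nx.py -3
```

```text
time: 8.65
position: [0.6384, -0.0926, 0.1878]
tool_rot: [0.261, 1.571, -0.257]
ft_force: [-21.0, 6.2, 15.3]
grip_width: 0.245
grasp pt [ 0.6386 -0.0927  0.2068]
fit c [ 0.616  -0.1437] rms mm 0.36917312901772853
ang 66.4 above-shut(70.8) 355.6 r 55.8 z 187.8 F [-21.    6.2  15.3] jaw -18.9 tilt [-0.3 -0.8] grip 21.3 q [-0.37  0.38  0.62  1.52 -0.23  1.33 -0.06]
[[0.23, -0.19], [0.25, -0.14], [0.25, -0.15], [0.24, -0.16], [0.23, -0.17]]
grasp ang 66.10 r 55.8
```

The force rose from 5 N to 22 N with almost no movement, so the wheel is on the rigid stop. I'll relax the push and take the reference reading.

```bash
python3 -m handwheel '[{"xyz":[0,0,0],"angular":[0,0,0]},{"xyz":[0,0,0],"angular":[-0.2,-0.5,0]},{"xyz":[0,0,0],"angular":[0,0,0]}]'; python3 nx.py 14;python3 - <<'E'
from bench import *
import cv2
cv2.imwrite("pics/w5.png",get_image("wrist")["pixels"]);cv2.imwrite("pics/s5.png",cv2.resize(get_image("scene")["pixels"][150:300,100:300],None,fx=4,fy=4))
E
```

```text
time: 8.9
position: [0.6353, -0.0922, 0.1891]
tool_rot: [0.259, 1.568, -0.258]
ft_force: [-3.6, -0.0, 0.6]
grip_width: 0.242
grasp pt [ 0.6355 -0.0923  0.2081]
fit c [ 0.616  -0.1437] rms mm 0.3564981975471341
ang 69.5 above-shut(70.8) 358.7 r 54.9 z 189.1 F [-3.6 -0.   0.6] jaw -18.8 tilt [-0.2 -0.7] grip 21.0 q [-0.38  0.37  0.62  1.53 -0.22  1.33 -0.06]
[[-1.3, 0.32], [-1.34, -0.01], [-1.3, -0.34], [-1.18, -0.64], [-0.99, -0.91]]
grasp ang 69.24 r 55.0
```

View pics/w5.png

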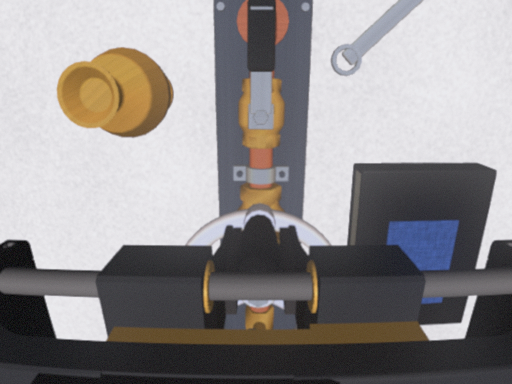

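View pics/s5.png

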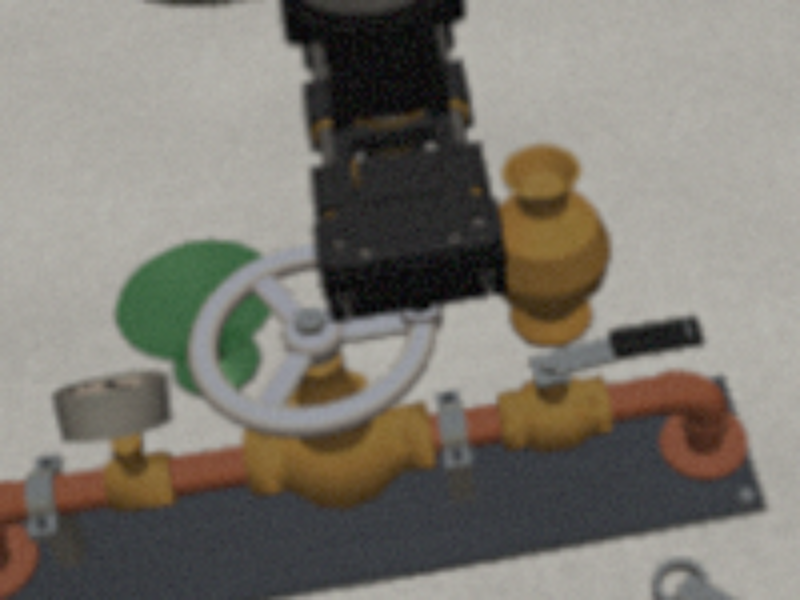

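The wrist view shows the handle lined up with the pipe and the lever valve at x of about 260. The wheel is shut, with the reference grasp angle at 69.2°. Next I'll wind counter-clockwise two turns.

```bash
python3 -m handwheel '[{"xyz":[-1.25,0.36,0],"angular":[0,0,0]},{"xyz":[-1.34,0.06,0.02],"angular":[0,0,0]},{"xyz":[-1.32,-0.26,0.02],"angular":[0,0,0]},{"xyz":[-1.22,-0.56,0.02],"angular":[0,0,0]},{"xyz":[-1.05,-0.83,0.02],"angular":[0,0,0]}]'; python3 nx.py 14
```

```text
time: 9.42
position: [0.5905, -0.0955, 0.1902]
tool_rot: [0.26, 1.534, -0.242]
ft_force: [1.4, 7.6, -0.2]
grip_width: 0.241
grasp pt [ 0.59   -0.0957  0.2092]
fit c [ 0.6161 -0.1437] rms mm 0.3642152329812915
ang 118.0 above-shut(70.8) 47.2 r 54.6 z 190.2 F [ 1.4  7.6 -0.2] jaw -18.4 tilt [-0.4  1.4] grip 21.0 q [-0.42  0.24  0.64  1.67 -0.16  1.26 -0.07]
[[-1.12, -0.73], [-0.88, -1.01], [-0.61, -1.19], [-0.3, -1.31], [0.02, -1.34]]
grasp ang 118.49 r 54.7
```

```bash
python3 -m handwheel '[{"xyz":[-1.1,-0.75,0.01],"angular":[-0.4,1.4,0]},{"xyz":[-0.9,-0.98,0.01],"angular":[0,0,0]},{"xyz":[-0.66,-1.16,0.01],"angular":[0,0,0]},{"xyz":[-0.37,-1.29,0.01],"angular":[0,0,0]},{"xyz":[-0.08,-1.34,0.01],"angular":[0,0,0]}]'; python3 nx.py 14
```

```text
time: 9.83
position: [0.563, -0.1303, 0.1906]
tool_rot: [0.26, 1.557, -0.215]
ft_force: [-12.3, 9.5, 11.6]
grip_width: 0.244
grasp pt [ 0.5629 -0.1309  0.2096]
fit c [ 0.6161 -0.1437] rms mm 0.35748846438070103
ang 165.9 above-shut(70.8) 95.1 r 54.8 z 190.6 F [-12.3   9.5  11.6] jaw -17.3 tilt [-1.6  0.3] grip 21.3 q [-0.37  0.21  0.66  1.7  -0.16  1.28  0.02]
[[-0.19, -1.33], [0.16, -1.33], [0.48, -1.25], [0.77, -1.1], [1.01, -0.88]]
grasp ang 166.42 r 54.8
```

```bash
python3 -m handwheel '[{"xyz":[-0.1,-1.33,0],"angular":[-1.6,0.3,-0.5]},{"xyz":[0.18,-1.33,0.01],"angular":[0,0,0]},{"xyz":[0.46,-1.26,0.01],"angular":[0,0,0]},{"xyz":[0.72,-1.13,0.01],"angular":[0,0,0]},{"xyz":[0.95,-0.94,0.01],"angular":[0,0,0]}]'; python3 nx.py 14
```

```text
time: 10.25
position: [0.5787, -0.1847, 0.1916]
tool_rot: [0.252, 1.575, -0.231]
ft_force: [-5.4, 1.5, 1.4]
grip_width: 0.242
grasp pt [ 0.579  -0.185   0.2106]
fit c [ 0.6161 -0.1438] rms mm 0.3658975237367208
ang -132.4 above-shut(70.8) 156.8 r 55.5 z 191.6 F [-5.4  1.5  1.4] jaw -17.6 tilt [-0.9 -0.9] grip 21.1 q [-0.29  0.3   0.68  1.61 -0.2   1.32  0.12]
[[1.12, -0.74], [1.25, -0.49], [1.33, -0.17], [1.33, 0.15], [1.26, 0.47]]
grasp ang -132.00 r 55.5
```

```bash
python3 -m handwheel '[{"xyz":[1.12,-0.74,0.01],"angular":[-0.9,-0.9,-0.5]},{"xyz":[1.24,-0.5,0.01],"angular":[0,0,0]},{"xyz":[1.32,-0.22,0.01],"angular":[0,0,0]},{"xyz":[1.34,0.08,0.01],"angular":[0,0,0]},{"xyz":[1.28,0.38,0.01],"angular":[0,0,0]}]'; python3 nx.py 14
```

```text
time: 10.67
position: [0.6401, -0.1944, 0.1911]
tool_rot: [0.258, 1.566, -0.246]
ft_force: [-7.5, 4.9, 5.9]
grip_width: 0.243
grasp pt [ 0.6402 -0.1946  0.2101]
fit c [ 0.6162 -0.1438] rms mm 0.4228102989123
ang -64.7 above-shut(70.8) 224.5 r 55.9 z 191.1 F [-7.5  4.9  5.9] jaw -18.4 tilt [-0.5 -0.5] grip 21.1 q [-0.23  0.44  0.67  1.45 -0.28  1.35  0.13]
[[1.09, 0.8], [0.93, 0.97], [0.66, 1.16], [0.36, 1.29], [0.04, 1.34]]
grasp ang -64.64 r 56.1
```

```bash
python3 -m handwheel '[{"xyz":[1.15,0.66,0.01],"angular":[-0.5,-0.5,-0.5]},{"xyz":[0.95,0.94,0.01],"angular":[0,0,0]},{"xyz":[0.7,1.14,0.01],"angular":[0,0,0]},{"xyz":[0.43,1.28,0.01],"angular":[0,0,0]},{"xyz":[0.14,1.34,0.01],"angular":[0,0,0]}]'; python3 nx.py 14
```

```text
time: 11.08
position: [0.6707, -0.1509, 0.1917]
tool_rot: [0.256, 1.564, -0.279]
ft_force: [-2.8, -5.9, 0.8]
grip_width: 0.245
grasp pt [ 0.6709 -0.1506  0.2107]
fit c [ 0.6162 -0.1438] rms mm 0.41154769299363075
ang -7.4 above-shut(70.8) 281.8 r 55.0 z 191.7 F [-2.8 -5.9  0.8] jaw -19.5 tilt [ 0.7 -0.7] grip 21.3 q [-0.29  0.48  0.66  1.4  -0.27  1.37  0.03]
[[0.01, 1.34], [-0.32, 1.3], [-0.62, 1.19], [-0.89, 1.0], [-1.11, 0.76]]
grasp ang -7.08 r 55.2
```

```bash
python3 -m handwheel '[{"xyz":[0,1.34,0.01],"angular":[0.7,-0.7,0.5]},{"xyz":[-0.29,1.31,0.01],"angular":[0,0,0]},{"xyz":[-0.57,1.21,0.01],"angular":[0,0,0]},{"xyz":[-0.82,1.06,0.01],"angular":[0,0,0]},{"xyz":[-1.04,0.85,0.01],"angular":[0,0,0]}]'; python3 nx.py 14
```

```text
time: 11.5
position: [0.6553, -0.1069, 0.1931]
tool_rot: [0.249, 1.522, -0.284]
ft_force: [6.7, -1.1, -3.1]
grip_width: 0.244
grasp pt [ 0.6547 -0.1064  0.2121]
fit c [ 0.6161 -0.1439] rms mm 0.4762754631964068
ang 43.4 above-shut(70.8) 332.6 r 53.9 z 193.1 F [ 6.7 -1.1 -3.1] jaw -19.5 tilt [1.6 1.6] grip 21.2 q [-0.4   0.39  0.66  1.51 -0.22  1.29 -0.06]
[[-0.95, 0.93], [-1.21, 0.58], [-1.31, 0.27], [-1.34, -0.06], [-1.29, -0.38]]
grasp ang 44.16 r 53.9
```

```bash
python3 -m handwheel '[{"xyz":[-1.05,0.88,0.01],"angular":[1.6,1.6,0.5]},{"xyz":[-1.2,0.6,0.01],"angular":[0,0,0]},{"xyz":[-1.3,0.32,0.01],"angular":[0,0,0]},{"xyz":[-1.34,0.02,0.01],"angular":[0,0,0]},{"xyz":[-1.31,-0.27,0.01],"angular":[0,0,0]}]'; python3 nx.py 14
```

```text
time: 11.92
position: [0.6084, -0.0897, 0.193]
tool_rot: [0.255, 1.519, -0.257]
ft_force: [6.0, 3.4, -4.3]
grip_width: 0.242
grasp pt [ 0.6077 -0.0895  0.2119]
fit c [ 0.6161 -0.1439] rms mm 0.4675167243176739
ang 98.1 above-shut(70.8) 27.3 r 54.8 z 193.0 F [ 6.   3.4 -4.3] jaw -18.8 tilt [0.4 2. ] grip 21.1 q [-0.45  0.27  0.66  1.64 -0.17  1.26 -0.09]
[[-1.3, -0.33], [-1.17, -0.65], [-0.98, -0.92], [-0.73, -1.13], [-0.43, -1.27]]
grasp ang 98.76 r 55.0
```

```bash
python3 -m handwheel '[{"xyz":[-1.3,-0.33,0.01],"angular":[0.4,2,0]},{"xyz":[-1.18,-0.62,0.01],"angular":[0,0,0]},{"xyz":[-1.02,-0.87,0.01],"angular":[0,0,0]},{"xyz":[-0.8,-1.08,0.01],"angular":[0,0,0]},{"xyz":[-0.54,-1.22,0.01],"angular":[0,0,0]}]'; python3 nx.py 14
```

```text
time: 12.33
position: [0.5693, -0.1148, 0.1932]
tool_rot: [0.26, 1.539, -0.23]
ft_force: [-4.0, 10.5, 5.9]
grip_width: 0.237
grasp pt [ 0.5689 -0.1151  0.2122]
fit c [ 0.6161 -0.1439] rms mm 0.45691226497291076
ang 148.1 above-shut(70.8) 77.3 r 55.1 z 193.2 F [-4.  10.5  5.9] jaw -18.0 tilt [-0.9  1.2] grip 20.6 q [-0.43  0.2   0.68  1.71 -0.16  1.26 -0.03]
[[-0.56, -1.22], [-0.25, -1.32], [0.07, -1.34], [0.39, -1.28], [0.69, -1.15]]
grasp ang 148.61 r 55.2
```

```bash
python3 -m handwheel '[{"xyz":[-0.52,-1.23,0.01],"angular":[-0.9,1.2,0]},{"xyz":[-0.24,-1.32,0.01],"angular":[0,0,0]},{"xyz":[0.05,-1.34,0.01],"angular":[0,0,0]},{"xyz":[0.34,-1.3,0.01],"angular":[0,0,0]},{"xyz":[0.62,-1.19,0.01],"angular":[0,0,0]}]'; python3 nx.py 14
```

```text
time: 12.75
position: [0.5658, -0.166, 0.1944]
tool_rot: [0.253, 1.578, -0.221]
ft_force: [-11.0, 1.2, 6.1]
grip_width: 0.239
grasp pt [ 0.5661 -0.1665  0.2134]
fit c [ 0.6161 -0.1439] rms mm 0.4469885144077648
ang -156.2 above-shut(70.8) 133.0 r 55.0 z 194.4 F [-11.    1.2   6.1] jaw -17.2 tilt [-1.3 -1. ] grip 20.8 q [-0.34  0.26  0.71  1.65 -0.19  1.32  0.1 ]
[[0.68, -1.15], [0.94, -0.95], [1.15, -0.7], [1.28, -0.4], [1.34, -0.08]]
grasp ang -155.68 r 54.8
```

```bash
python3 -m handwheel '[{"xyz":[0.7,-1.12,0.01],"angular":[-1.3,-1,-1]},{"xyz":[0.94,-0.95,0.01],"angular":[0,0,0]},{"xyz":[1.13,-0.72,0.01],"angular":[0,0,0]},{"xyz":[1.26,-0.45,0.01],"angular":[0,0,0]},{"xyz":[1.33,-0.15,0.01],"angular":[0,0,0]}]'; python3 nx.py 14
```

```text
time: 13.17
position: [0.6175, -0.1999, 0.1941]
tool_rot: [0.26, 1.563, -0.247]
ft_force: [-5.9, 4.6, 3.9]
grip_width: 0.244
grasp pt [ 0.6176 -0.2001  0.2131]
fit c [ 0.6161 -0.144 ] rms mm 0.48228638463224577
ang -88.5 above-shut(70.8) 200.7 r 56.0 z 194.1 F [-5.9  4.6  3.9] jaw -18.5 tilt [-0.5 -0.3] grip 21.3 q [-0.26  0.4   0.71  1.51 -0.27  1.34  0.15]
[[1.32, 0.29], [1.24, 0.51], [1.08, 0.8], [0.85, 1.03], [0.58, 1.21]]
grasp ang -88.44 r 56.1
```

```bash
python3 -m handwheel '[{"xyz":[1.32,0.24,0.01],"angular":[-0.5,-0.3,-0.5]},{"xyz":[1.23,0.53,0.01],"angular":[0,0,0]},{"xyz":[1.07,0.8,0.01],"angular":[0,0,0]},{"xyz":[0.86,1.02,0.01],"angular":[0,0,0]},{"xyz":[0.62,1.19,0.01],"angular":[0,0,0]}]'; python3 nx.py 14
```

```text
time: 13.58
position: [0.6655, -0.1689, 0.1944]
tool_rot: [0.262, 1.567, -0.274]
ft_force: [-7.5, -3.5, 2.6]
grip_width: 0.246
grasp pt [ 0.6658 -0.1688  0.2134]
fit c [ 0.6161 -0.144 ] rms mm 0.477496551647295
ang -26.8 above-shut(70.8) 262.4 r 55.3 z 194.4 F [-7.5 -3.5  2.6] jaw -19.5 tilt [ 0.3 -0.8] grip 21.4 q [-0.28  0.48  0.69  1.4  -0.3   1.38  0.07]
[[0.42, 1.28], [0.13, 1.33], [-0.19, 1.33], [-0.51, 1.24], [-0.79, 1.08]]
grasp ang -26.54 r 55.5
```

```bash
python3 -m handwheel '[{"xyz":[0.44,1.27,0.01],"angular":[0.3,-0.8,0.5]},{"xyz":[0.16,1.33,0.01],"angular":[0,0,0]},{"xyz":[-0.14,1.33,0.01],"angular":[0,0,0]},{"xyz":[-0.43,1.27,0.01],"angular":[0,0,0]},{"xyz":[-0.6,0.95,0.01],"angular":[0,0,0]}]'; python3 nx.py 7
```

```text
time: 14.0
position: [0.666, -0.1233, 0.1959]
tool_rot: [0.249, 1.535, -0.289]
ft_force: [6.2, -3.4, -2.8]
grip_width: 0.24
grasp pt [ 0.6657 -0.1228  0.2149]
fit c [ 0.616 -0.144] rms mm 0.5068574285814851
ang 22.5 above-shut(70.8) 311.7 r 54.1 z 195.9 F [ 6.2 -3.4 -2.8] jaw -19.7 tilt [1.6 0.8] grip 20.9 q [-0.38  0.44  0.69  1.45 -0.26  1.33 -0.02]
[[-0.21, 0.64], [-0.37, 0.56], [-0.43, 0.51], [-0.49, 0.46], [-0.54, 0.39]]
grasp ang 23.11 r 54.0
```

```bash
python3 -m handwheel '[{"xyz":[-0.28,0.6,0.01],"angular":[1.6,0.8,0.5]},{"xyz":[-0.37,0.56,0.01],"angular":[0,0,0]},{"xyz":[-0.43,0.51,0.01],"angular":[0,0,0]},{"xyz":[-0.48,0.46,0.01],"angular":[0,0,0]},{"xyz":[-0.5,0.36,0.01],"angular":[0,0,0]}]'; python3 nx.py 4
```

```text
time: 14.42
position: [0.6533, -0.1047, 0.196]
tool_rot: [0.258, 1.534, -0.27]
ft_force: [4.0, -2.5, -2.5]
grip_width: 0.244
grasp pt [ 0.653  -0.1045  0.215 ]
fit c [ 0.616 -0.144] rms mm 0.5188932782684614
ang 46.5 above-shut(70.8) 335.7 r 54.3 z 196.0 F [ 4.  -2.5 -2.5] jaw -19.3 tilt [0.6 1.1] grip 21.2 q [-0.41  0.4   0.68  1.5  -0.25  1.32 -0.04]
[[-0.24, 0.31], [-0.3, 0.23], [-0.32, 0.21], [-0.33, 0.19], [-0.35, 0.17]]
grasp ang 46.95 r 54.2
```

```bash
python3 -m handwheel '[{"xyz":[-0.27,0.27,0.01],"angular":[0.6,1.1,0]},{"xyz":[-0.31,0.25,0],"angular":[0,0,0]},{"xyz":[-0.32,0.22,0],"angular":[0,0,0]},{"xyz":[-0.33,0.19,0],"angular":[0,0,0]},{"xyz":[-0.25,0.13,0],"angular":[0,0,0]}]'; python3 nx.py 3
```

```text
time: 14.83
position: [0.643, -0.0966, 0.1959]
tool_rot: [0.265, 1.546, -0.267]
ft_force: [4.8, -3.2, -2.6]
grip_width: 0.244
grasp pt [ 0.6429 -0.0966  0.2149]
fit c [ 0.616  -0.1441] rms mm 0.5151590431878552
ang 60.3 above-shut(70.8) 349.5 r 54.6 z 195.9 F [ 4.8 -3.2 -2.6] jaw -19.4 tilt [0.1 0.5] grip 21.2 q [-0.42  0.38  0.68  1.52 -0.24  1.32 -0.05]
[[-0.23, 0.17], [-0.26, 0.12], [-0.27, 0.11], [-0.27, 0.09], [-0.28, 0.08]]
grasp ang 60.48 r 54.6
```

```bash
python3 -m handwheel '[{"xyz":[-0.25,0.14,0],"angular":[0,0.5,0]},{"xyz":[-0.27,0.13,0],"angular":[0,0,0]},{"xyz":[-0.2,0.09,0],"angular":[0,0,0]},{"xyz":[0,0,0],"angular":[0,0,0]}]'; python3 nx.py 3
```

```text
time: 15.17
position: [0.6358, -0.093, 0.1958]
tool_rot: [0.264, 1.554, -0.269]
ft_force: [4.2, -2.3, -3.5]
grip_width: 0.243
grasp pt [ 0.6358 -0.0929  0.2148]
fit c [ 0.616  -0.1441] rms mm 0.5078437853263515
ang 68.8 above-shut(70.8) 358.0 r 54.8 z 195.8 F [ 4.2 -2.3 -3.5] jaw -19.5 tilt [ 0.2 -0. ] grip 21.1 q [-0.43  0.37  0.68  1.53 -0.23  1.33 -0.06]
[[-0.26, 0.12], [-0.28, 0.08], [-0.28, 0.07], [-0.28, 0.05], [-0.29, 0.04]]
grasp ang 68.83 r 54.8
```

```bash
python3 -m handwheel '[{"xyz":[-0.2,0.07,0],"angular":[0,0,0]},{"xyz":[0,0,0],"angular":[0,0,0]}]'; python3 nx.py 3
```

```text
time: 15.33
position: [0.6337, -0.0922, 0.1958]
tool_rot: [0.264, 1.554, -0.268]
ft_force: [2.2, -2.3, -3.2]
grip_width: 0.241
grasp pt [ 0.6337 -0.0921  0.2148]
fit c [ 0.616  -0.1441] rms mm 0.5002305049746154
ang 71.2 above-shut(70.8) 0.4 r 54.8 z 195.8 F [ 2.2 -2.3 -3.2] jaw -19.4 tilt [ 0.2 -0. ] grip 21.0 q [-0.43  0.36  0.69  1.54 -0.23  1.33 -0.06]
[[-0.27, 0.1], [-0.28, 0.07], [-0.28, 0.06], [-0.28, 0.04], [-0.29, 0.03]]
grasp ang 71.17 r 54.9
```

```bash
python3 -m handwheel '[{"xyz":[0.05,-0.02,0],"angular":[0,0,0]},{"xyz":[0,0,0],"angular":[0,0,0]},{"xyz":[0,0,0],"angular":[0,0,0]},{"xyz":[0,0,0],"angular":[0,0,0]}]'; python3 nx.py 3; python3 - <<'E'
from bench import *
import cv2,numpy as np
from h import *
a=cv2.imread("pics/s5.png");b=cv2.resize(get_image("scene")["pixels"][150:300,100:300],None,fx=4,fy=4)
cv2.imwrite("pics/s6.png",np.hstack([a[220:460,150:480],b[220:460,150:480]]))
cv2.imwrite("pics/w6.png",get_image("wrist")["pixels"])
s=get_state();print(s["position"],s["qd"].round(4))
E
```

```text
time: 15.67
position: [0.6338, -0.0922, 0.1958]
tool_rot: [0.264, 1.556, -0.268]
ft_force: [2.8, -2.3, -4.0]
grip_width: 0.24
grasp pt [ 0.6338 -0.0921  0.2148]
fit c [ 0.616  -0.1441] rms mm 0.4925792905370025
ang 71.1 above-shut(70.8) 0.3 r 54.9 z 195.8 F [ 2.8 -2.3 -4. ] jaw -19.4 tilt [ 0.1 -0.1] grip 20.9 q [-0.43  0.37  0.68  1.53 -0.23  1.33 -0.06]
[[-0.27, 0.1], [-0.28, 0.07], [-0.28, 0.06], [-0.28, 0.04], [-0.29, 0.03]]
grasp ang 71.06 r 54.9
[ 0.63374497 -0.09218745  0.19577717] [ 0.0004 -0.0013  0.0005  0.0005  0.0002 -0.0005 -0.001 ]
```

View pics/s6.png

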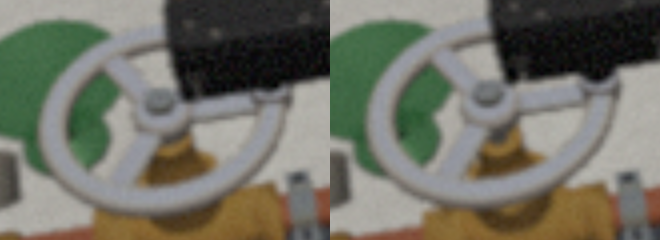

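View pics/w6.png

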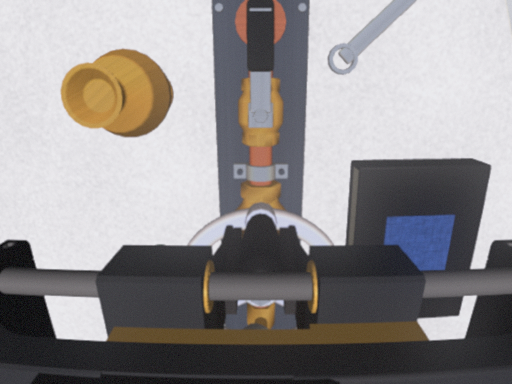

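```bash
cat > sp.py <<'E'
from bench import *
import cv2,numpy as np
from h import *
d=get_image("scene")
a=cv2.imread("pics/s5.png"); b=cv2.resize(d["pixels"][150:300,100:300],None,fx=4,fy=4)
K,D,T=d["K"],np.array(d["dist"]),d["cam_to_world"]
def run(im,z,c=(.6162,-.1432)):
    im=cv2.GaussianBlur(im,(5,5),0).astype(int)
    m=((im[...,0]-im[...,2])>4)&(im[...,0]>105)
    v,u=np.nonzero(m); uv=np.c_[(u+.5)/4-.5+100,(v+.5)/4-.5+150].astype(float)
    q=cv2.undistortPoints(uv[:,None],K,D)[:,0]; r=np.c_[q,np.ones(len(q))]@T[:3,:3].T
    P=T[:3,3]+r*((z-T[2,3])/r[:,2])[:,None]
    x,y=P[:,0]-c[0],P[:,1]-c[1]; R=np.hypot(x,y); A=np.degrees(np.arctan2(y,x)); k=(R>.022)&(R<.044)
    out=[]
    for s in (70,190,-50):
        e=(A[k]-s+180)%360-180; e=e[abs(e)<35]; 
        for _ in range(3): mu=np.median(e); e=e[abs(e-mu)<22]
        out.append((len(e),round(float(e.mean()),2)))
    print(z,out)
run(a,.158); run(b,.164)
run(a,.155); run(b,.161)
E
python3 sp.py
```

```text
0.158 [(600, -2.68), (442, -0.88), (539, 3.19)]
0.164 [(566, -2.43), (434, -0.39), (547, 3.37)]
0.155 [(598, 2.24), (442, -2.79), (532, 0.15)]
0.161 [(565, 2.55), (432, -2.41), (533, 0.25)]
```

The spoke angles in the scene view at shut and now differ by about +0.3°, with the wheel 6 mm higher. In both views the lever, vase, dish, album and spanner are where they were. The arm is still, so I'm handing in.

```bash
python3 - <<'E'
from bench import *
s=get_state();print(s["time"],s["position"],abs(s["qd"]).max(),s["grip_width"]*87,s["ft_force"])
print(close_job())
E
```

```text
15.8167 [ 0.63374012 -0.09217864  0.19574921] 0.0014797893026674896 20.999409059885565 [ 2.91412    -2.33310997 -2.84530656]
the job is handed in; nothing more can be done
None
```

The globe valve is shut and backed off two full turns, and the job was handed in at 15.8 s. I wound it about 1.1 turns clockwise onto its rigid stop, where the force rose from about 5 N to 22 N with almost no further movement. Then I wound it back counter-clockwise two turns. The wheel stands still there with the fingers gripping the handle at 45 N.

**Last checks:**
- **Angle:** spoke angles in the scene camera, at the stop and now, differ by about +0.3° (0.1 to 0.5° per spoke). The hand pose gives about +1 to 1.7°; I trust the spokes more, because the fingers flex a little.
- **Height:** the wheel looks higher in the pictures. I assumed the 6 mm rise of two turns when comparing the spokes and did not measure it separately. The turn count itself comes from the logged hand positions.
- **Stillness:** joint speeds were about 0.001 rad/s and the opening was 21 mm on the 22 mm grip. About 4 N of sideways push remained on the handle, below the 5 N it takes to turn it.
- **Grip height:** the fingers hold the handle about 6 mm above the suggested mid-point.
- **Surroundings:** by eye, the lever valve, vase, album and spanner are where they were, as is the part of the dish in view. The highest force I read was about 27 N.

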